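# Open the belt drive's cover and hold its tensioner back for a new belt

### The arm

A 6-joint arm with a two-finger parallel gripper is mounted at the origin on a cart in front of the work surface, level with it; the furniture and walls round the work are solid. World frame = base frame: x ahead of the robot, y to its left, z up, the work surface at z = 0. Lengths are in m, angles in rad, forces in N, time in s.
With the tool pointing down it reaches from about 0.3 to 0.75 m from the base axis. Payload 8.5 kg.
Tool frame: the origin (TCP) lies at the very end of the fingers, on their centre line; the grasp point (between the pads) lies 19 mm behind it; z points along the fingers, y is the line along which they close (so a half turn about z gives the same grasp; the last joint's range is limited). The gripper opens to 85 mm and grips with 20 to 120 N. Pads are 22 mm wide; open, the fingers measure 114 mm over their backs; the gripper's body (76 mm by 85 mm) begins 54 mm behind the grasp point. The pads swing forward as they close: fully open they stand 13 mm farther back than shut.
Start: joints at [1.006, 0.381, 1.297, -0, 1.464, -0.215], TCP at [0.188, 0.517, 0.231] pointing down, gripper open.
Joint ranges: [-3.11, 3.11], [-0.89, 2.33], [0.22, 2.48], [-1.42, 4.56], [0.17, 2.85], [-2.88, 2.88]. Speed limits (rad/s): [2.39, 2.39, 3.14, 3.14, 3.14, 3.14].

### API

Orientations are given as a unit quaternion [x, y, z, w].
In Python, from station import bot gives the robot as it stands.
- The arm moves only by the shell command python3 -m jog 'ROWS' [OPENING] [FORCE]. ROWS is JSON, a list of rows, each an object with "travel": the shift along the tool's x, y, z in mm, a list of three; "angular": the turn, a rotation vector about the tool's x, y, z in rad, a list of three. A call has 1 to 12 rows; each row shifts and turns the commanded pose from where the row before left it, along the tool's axes as they then stand; what a row does not reach is not made up. A row lasts 1/12 s, in which the tool goes at most 41.7 mm and 7.16 degrees, less where a joint would pass 70% of its speed; a pose out of reach is approached as far as the arm can. A call is refused whole if a number of a shift passes 41.7 or a number of a turn 0.125, either way. A call with a gripper value outside its range is refused whole. OPENING is the finger opening in mm, from 0 to 85.4, set as the call begins (- or left out, the last holds). The fingers move at their own pace and stop on an object; FORCE is the grip in N (left out, the last holds). Time passes only in rows, so rows that do not move let the fingers close. It gives the time, the measured TCP pose, the force, the opening and the grip force at its end, in the units of the state.
- bot.sense(): the state, without advancing time (a new reading comes with each control period).
- bot.grab_frame(name): name is "side" or "top" or "wrist"; returns a dict with "frame" (480x640x3 uint8, red, green, blue), "fovy" (degrees; the focal length in pixels is half the picture's height over the tangent of half this angle, whatever the lens; pixels are square), "cx", "cy" (the principal point, pixels), "world_from_camera" (4x4, takes a point from camera to world coordinates); the wrist camera has in their place "tool_from_camera" (4x4, takes a point from camera to tool coordinates, whose origin is the TCP and whose axes are the flange's). Camera axes: x right, y down, z forward; pixel columns grow to the right and rows downward; lengths in m; the calibration is good to about 2 mm. A picture is of the moment at which its call begins: read the wrist's pose just before it. There is no depth.
- bot.finish_job(): hands the job in; it is judged then, once.
Trained networks look in a picture, given as the dict that the camera call returned (one of the last four; its "shot" number tells which), for a name from the list of things; names that differ only in an ending like _2 or _b are one class to them, and where a whole thing is asked for, a point or a joint stands for the part that bears it (a point fixed in the world has none). Each returns a list of dicts, best first, with "confidence" (0 to 1); they miss things now and then, are a little off and sometimes report something else, mostly with a low value. They report only what shows in the picture. A call takes as long as a camera call.
- bot.search_frame(picture, target): "extent" ([left, top, right, bottom] in pixels, round what is visible of it).
- bot.regions_of(picture, target): "mask" (480x640 bool, what is visible of it) and "extent" ([left, top, right, bottom] in pixels, round what is visible of it).
- bot.tip_of(picture, target): "position" ([row, column] in pixels: a listed point, or the origin of a listed thing).
The state is a dict: "clock": time; "q": joint angles; "qd": joint speeds; "tau": joint torques, N m; "tool_pos": TCP position; "tool_rot": TCP orientation; "wrist_force": force on the tool from outside, world axes, zero at the start; "wrist_torque": the same for the moment, N m; "gripper_width": opening from 0.0 (shut) to 1.0 (fully open); "grip_force": force on a finger pad.
Only numpy, scipy, OpenCV 4.12 (cv2) and the standard library are available. Lean on these libraries where they do the work, as an engineer would, in place of code of your own. Each camera call takes 0.05 s, during which the arm holds its last target. There are 200 camera calls.

### The job

The belt-drive unit needs a new belt: take the bow handle on the front edge of its stiff cover, fold the cover up until it stands upright and leave it standing there by itself. Then take the white roller on the blue tensioner arm inside, swing it forward against its spring, toward the front of the unit, all the way to its stop, and finish while still holding it there so that a colleague can lay the belt on. Leave the tools and other things on the bench where they are.

Things in the scene. Friction and masses are not known exactly. Their poses are not given: they have to be found in the camera images.
- drive_unit: Beige sheet-metal belt-drive unit, 235 (x) x 260 (y) x 79 mm, too heavy to shift. Origin on the table, mid-width, 100 mm behind the outside of its front wall; x points from front to rear, y to its left, z up. Drive bay at x -97 to +85, y +-127 mm: front wall 45 mm high, side walls 75 mm, deck at z 34 mm. Behind it a closed bay to x 135 mm.
- cover (a joint): Angle of the beige slotted cover over the drive bay, rad: 0 shut and level, 1.57 upright, 2.0 fully back. Hinged along its far (rear) edge, it lifts at the front. Panel 180 mm from hinge to front edge, 256 mm wide, 3 mm thick, about 0.3 kg. The hinge is stiff (0.6 N m): the cover stays at any angle; about 5 N at the handle moves it.
- handle_bar (a point): Middle of the dark bow handle's bar on the cover's front edge. The bar is round, 10 mm thick, about 100 mm long, parallel to the hinge (unit's y), in the plane of the panel, 216 mm from the hinge line; 31 mm clear gap between the bar and the panel's edge. The bar may turn between the fingers.
- hinge_line (a point): Middle of the cover's hinge line, at x 85, y 0, z 80 mm of the unit; the line runs along the unit's y. In the bay before it stand two fixed toothed pulleys, tops at z 71 mm: one 72 mm wide at x 12, y -74, one 34 mm wide at x 12, y 86.
- tensioner (a joint): Angle of the blue tensioner arm, rad: 0 at rest (spring end), 1.10 at the stop. It grows as the arm turns clockwise seen from above, which brings the roller toward the front of the unit. The torsion spring pulls it back to 0 when let go: at the roller about 3 N at rest, 8 N at the stop.
- pivot (a point): On the vertical pivot axis of the tensioner arm, at x -60, y 50 of the unit, z 64 mm. The dark pivot body is 24 mm across, its screw's top at z 58 mm; the arm reaches 70 mm from here to the roller's axis.
- roller (a point): Middle of the white roller at the end of the tensioner arm: upright cylinder 24 mm wide, z 50 to 76 mm (screw head to 78), free to spin, on the blue arm whose top is at z 48 mm. In the unit's frame its axis is at x -1, y 13 mm at rest and x -66, y -20 mm at the stop, where it is 19 mm clear of the front wall.
- parts_tray: Bystander: white tin tray of screws, 80x112x16 mm, origin at the centre of its underside.
- cutters_black: Bystander: pliers with black handles, 163x53x13 mm, lying flat; origin under their middle.
- pliers_blue: Bystander: blue-handled pliers, 163x53x13 mm, lying flat; origin under their middle.
- fan_60: Bystander: small black cooling fan, 50x50x15 mm, lying flat; origin under its middle.

How it is judged:
By the outcome, as a careful person would: the job done as asked, in the order asked, and still so for the second after the job is handed in, while the arm keeps its last pose, push and grip.
It also fails if it takes over 64 s, if anything falls off the work surface, if the arm or the gripper's body presses on something with over 40 N, if the wrist force passes 120 N, or if a joint passes its speed limit or range.

## Working session

There is one attempt and no reset: what is moved stays moved. The work goes in short steps, Python scripts to look and compute and a shell command to move; the robot and the scene stay as the last step left them, time stands still between calls to the robot, and variables do not carry over. Pictures are saved under pics/ and viewed, at most 12 in all, crops included, and the job is handed in when it is done.

```bash
ls; mkdir -p pics; cat > h.py <<'E'
from station import bot
import numpy as np, cv2
from scipy.spatial.transform import Rotation as R
def cam(p,s=None):
    f=240/np.tan(np.radians(p["fovy"]/2))
    if "world_from_camera" in p: T=np.array(p["world_from_camera"])
    else:
        W=np.eye(4);W[:3,:3]=R.from_quat(s["tool_rot"]).as_matrix();W[:3,3]=s["tool_pos"];T=W@np.array(p["tool_from_camera"])
    return f,T
def ray(p,rc,s=None):
    f,T=cam(p,s); d=T[:3,:3]@np.array([(rc[1]-p["cx"])/f,(rc[0]-p["cy"])/f,1]); return T[:3,3],d/np.linalg.norm(d)
def onz(p,rc,z,s=None):
    o,d=ray(p,rc,s); return o+d*(z-o[2])/d[2]
def proj(p,X,s=None):
    f,T=cam(p,s); c=np.linalg.inv(T)@np.append(X,1); return f*c[1]/c[2]+p["cy"],f*c[0]/c[2]+p["cx"]
def tri(a,b):
    (o1,d1),(o2,d2)=a,b; M=np.c_[d1,-d2]; t=np.linalg.lstsq(M,o2-o1,rcond=None)[0]; p,q=o1+d1*t[0],o2+d2*t[1]; return (p+q)/2,np.linalg.norm(p-q)
E
python3 - <<'E'
from h import *
np.set_printoptions(precision=4,suppress=True)
s=bot.sense();print(s)
P={}
for n in("side","top"):
    p=bot.grab_frame(n);P[n]=p;cv2.imwrite(f"pics/{n}0.png",p["frame"][:,:,::-1])
    print(n,p["fovy"],np.array(p["world_from_camera"])[:3,3])
    for t in("handle_bar","hinge_line","drive_unit","parts_tray","cutters_black","pliers_blue","fan_60","roller","pivot"):
        print(t,[(np.round(r["position"],1),round(r["confidence"],2)) for r in bot.tip_of(p,t)[:2]])
    r=bot.search_frame(p,"cover");print([(x["extent"],x["confidence"]) for x in r[:2]])
E
```

```text
pics
{'clock': 0.0, 'q': array([ 1.0057,  0.3812,  1.2983, -0.    ,  1.4636, -0.2153]), 'qd': array([ 0.0007,  0.0002, -0.0008, -0.0001,  0.0009,  0.0022]), 'tau': array([ -0.0002, -44.8468, -23.1277,  -0.0003,   0.0048,  -0.    ]), 'tool_pos': array([0.1884, 0.5164, 0.2307]), 'tool_rot': array([ 0.174 ,  0.9847, -0.0007, -0.0003]), 'wrist_force': array([ 0.9075, -0.3179,  0.5814]), 'wrist_torque': array([ 0.0079, -0.0344,  0.0289]), 'grip_force': 0.0, 'gripper_width': 0.9992780715835076}
side 50.788019562528774 [-0.0193 -1.0441  0.5673]
handle_bar [(array([257.6, 348.5]), 0.91)]
hinge_line [(array([259.2, 428.9]), 0.75)]
drive_unit [(array([290.5, 393.4]), 0.58)]
parts_tray [(array([232.5, 251.1]), 0.71)]
cutters_black [(array([362.1, 330.1]), 0.89)]
pliers_blue [(array([255.9, 245.7]), 0.5)]
fan_60 [(array([313.6, 290.8]), 0.58), (array([256.2, 427.4]), 0.18)]
roller [(array([264.4, 363.8]), 0.43)]
pivot [(array([265.8, 364.8]), 0.91)]
[([335.4, 237.4, 460.3, 289.4], 0.7)]
top 52.683954058308096 [ 0.3319 -0.0033  1.411 ]
handle_bar [(array([255.4, 378.8]), 0.94)]
hinge_line [(array([183. , 386.2]), 0.81)]
drive_unit [(array([219.2, 378.1]), 0.8)]
parts_tray [(array([182.1, 384.2]), 0.73), (array([279.2, 196.5]), 0.7)]
cutters_black [(array([307.7, 440.3]), 0.7)]
pliers_blue [(array([301.2, 249.8]), 0.79)]
fan_60 [(array([308.8, 372.7]), 0.78)]
roller []
pivot [(array([232.4, 360.5]), 0.7)]
[([331.6, 179.4, 430.2, 260.5], 0.7)]
```

```bash
python3 - <<'E'
from h import *
np.set_printoptions(precision=4,suppress=True)
a=bot.grab_frame("side");b=bot.grab_frame("top")
ha,_=tri(ray(a,(257.6,348.5)),ray(b,(255.4,378.8)));print(ha,_)
hi,_=tri(ray(a,(259.2,428.9)),ray(b,(183,386.2)));print(hi,_)
d=onz(b,(183,386.2),.08)-onz(b,(255.4,378.8),.08);print(d,np.hypot(*d[:2]),np.degrees(np.arctan2(d[1],d[0])),onz(b,(183,386.2),.08))
for n,rc in dict(tray=(279,196.5),cut=(307.7,440.3),pl=(301,249.8),fan=(308.8,372.7),unit=(219,378)).items():print(n,onz(b,rc,0))
E
```

```text
[ 0.4762 -0.1637  0.1141] 8.549643733526377e-05
[ 0.6806 -0.1927  0.0792] 0.010360040304660777
[ 0.205  -0.0275  0.    ] 0.20679384399942075 -7.640420451254838 [ 0.685  -0.1954  0.08  ]
tray [0.4288 0.3548 0.    ]
cut [ 0.3339 -0.3508  0.    ]
pl [0.3625 0.1997 0.    ]
fan [ 0.3341 -0.1552  0.    ]
unit [ 0.5973 -0.179   0.    ]
```

View pics/top0.png

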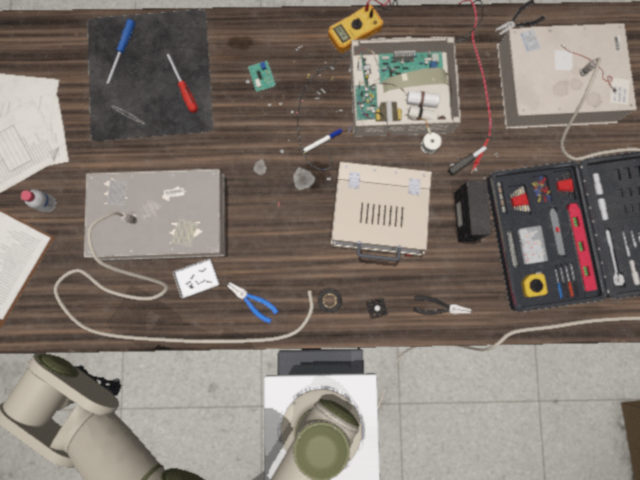

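View pics/side0.png

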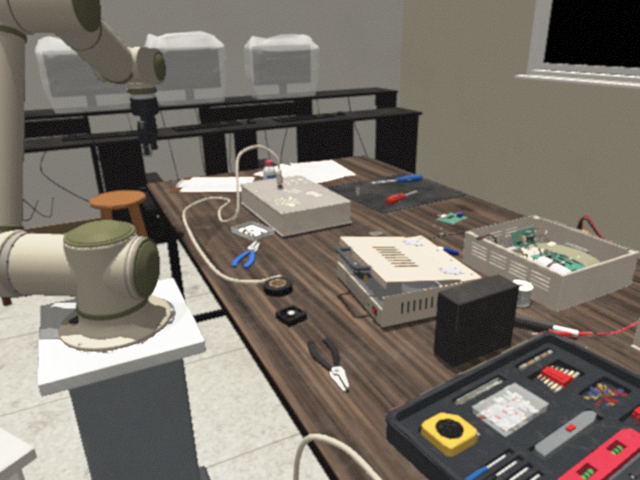

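Top view shows the shut unit at about px (382,210) with the dark handle at (380,258). The fan (376,308), pliers and tray lie in front of it. The side view agrees: cover (400,260), handle near (348,260). I'll go to a look pose over the handle.

```bash
cat >> h.py <<'E'
def pose(s):
    W=np.eye(4);W[:3,:3]=R.from_quat(s["tool_rot"]).as_matrix();W[:3,3]=s["tool_pos"];return W
def goal(pos,yaw,pitch=0):
    "tool y along +(unit x) at yaw, z down; pitch tilts z forward"
    x=np.array([np.cos(yaw),np.sin(yaw),0]);u=np.array([0,0,1.])
    z=-u*np.cos(pitch)+x*np.sin(pitch);y=x*np.cos(pitch)+u*np.sin(pitch)
    W=np.eye(4);W[:3,:3]=np.c_[np.cross(y,z),y,z];W[:3,3]=pos;return W
from scipy.linalg import logm,expm
def rows(A,B,vmax=38,wmax=.115,n=None):
    L=np.real(logm(np.linalg.inv(A)@B))
    w=np.linalg.norm([L[2,1],L[0,2],L[1,0]])
    n=n or int(np.ceil(max(w/wmax,np.linalg.norm(L[:3,3])*1000/vmax,1)))
    r=expm(L/n);print(n,"travel",np.round(r[:3,3]*1000,1),"ang",np.round(R.from_matrix(r[:3,:3]).as_rotvec(),4))
E
python3 - <<'E'
from h import *
s=bot.sense();y=np.radians(-6)
print(np.round(pose(s),2))
rows(pose(s),goal([.43,-.16,.25],y))
p=bot.grab_frame("wrist");print(np.round(p["tool_from_camera"],3),p["fovy"])
E
```

```text
[[-0.94  0.34 -0.    0.19]
 [ 0.34  0.94 -0.    0.52]
 [-0.   -0.   -1.    0.23]
 [ 0.    0.    0.    1.  ]]
21 travel [-35.7  -9.   -0.9] ang [-0.      0.      0.0631]
[[-0.    -0.955 -0.298  0.075]
 [ 1.    -0.     0.001 -0.001]
 [-0.001 -0.298  0.955 -0.142]
 [ 0.     0.     0.     1.   ]] 58.684690280282055
```

```bash
python3 -m jog '[{"travel":[-36,-9,-1],"angular":[0,0,0.063]},{"travel":[-36,-9,-1],"angular":[0,0,0.063]},{"travel":[-36,-9,-1],"angular":[0,0,0.063]},{"travel":[-36,-9,-1],"angular":[0,0,0.063]},{"travel":[-36,-9,-1],"angular":[0,0,0.063]},{"travel":[-36,-9,-1],"angular":[0,0,0.063]},{"travel":[-36,-9,-1],"angular":[0,0,0.063]},{"travel":[-36,-9,-1],"angular":[0,0,0.063]},{"travel":[-36,-9,-1],"angular":[0,0,0.063]},{"travel":[-36,-9,-1],"angular":[0,0,0.063]},{"travel":[-36,-9,-1],"angular":[0,0,0.063]},{"travel":[-36,-9,-1],"angular":[0,0,0.063]}]' 
python3 -m jog '[{"travel":[-36,-9,-1],"angular":[0,0,0.063]},{"travel":[-36,-9,-1],"angular":[0,0,0.063]},{"travel":[-36,-9,-1],"angular":[0,0,0.063]},{"travel":[-36,-9,-1],"angular":[0,0,0.063]},{"travel":[-36,-9,-1],"angular":[0,0,0.063]},{"travel":[-36,-9,-1],"angular":[0,0,0.063]},{"travel":[-36,-9,-1],"angular":[0,0,0.063]},{"travel":[-36,-9,-1],"angular":[0,0,0.063]},{"travel":[-36,-9,-1],"angular":[0,0,0.063]},{"travel":[0,0,0],"angular":[0,0,0]}]' 24 50
python3 - <<'E'
from h import *
np.set_printoptions(precision=4,suppress=True)
s=bot.sense();p=bot.grab_frame("wrist");cv2.imwrite("pics/w1.png",p["frame"][:,:,::-1])
print(pose(s),s["q"])
for t in("handle_bar","hinge_line"):
    for r in bot.tip_of(p,t)[:2]:print(t,r["position"],r["confidence"],onz(p,r["position"],.0785,s))
b=bot.grab_frame("top")
for t in("handle_bar","hinge_line"):
    for r in bot.tip_of(b,t)[:1]:print(t,r["position"],r["confidence"],onz(b,r["position"],.0785))
E
```

```text
clock: 2.25
tool_pos: [0.4451, 0.1635, 0.2434]
tool_rot: [0.526, 0.85, 0.0, 0.0]
wrist_force: [0.2, 0.8, 0.1]
gripper_width: 1.004
grip_force: 0.0
clock: 3.08
tool_pos: [0.4328, -0.1694, 0.2523]
tool_rot: [0.745, 0.667, -0.001, 0.001]
wrist_force: [-0.1, 0.7, 0.5]
gripper_width: 0.285
grip_force: 0.0
[[ 0.1107  0.9939 -0.0002  0.4328]
 [ 0.9939 -0.1107 -0.0017 -0.1694]
 [-0.0018 -0.     -1.      0.2523]
 [ 0.      0.      0.      1.    ]] [-0.6277  0.2139  1.4795 -0.0016  1.4473 -0.5166]
handle_bar [219.2, 376.9] 0.65 [ 0.4768 -0.1714  0.0785]
hinge_line [182.7, 385.8] 0.76 [ 0.6863 -0.1945  0.0785]
```

View pics/w1.png

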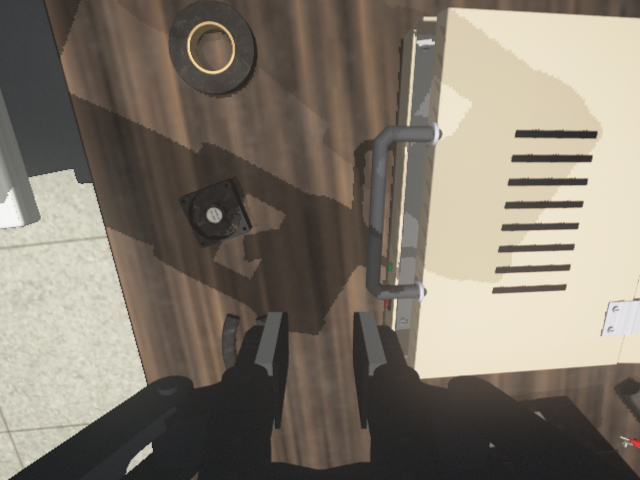

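The wrist picture shows the bow's bar running from px (382,145) to (373,285), clear of everything else.

```bash
python3 - <<'E'
from h import *
np.set_printoptions(precision=4,suppress=True)
s=bot.sense();p=bot.grab_frame("wrist")
for a,b,z in(((150,381),(280,373),.0785),((10,447),(375,414),.08)):
    A,B=onz(p,a,z,s),onz(p,b,z,s);d=A-B;print(A,B,"yaw",np.degrees(np.arctan2(-d[0],d[1])))
A,B=onz(p,(133,436),.0785,s),onz(p,(292,420),.0785,s);print("legs mid",(A+B)/2)
for y in(-5,-7):
  y=np.radians(y);G=goal([.4768,-.1705,.14],y);print(y);rows(pose(s),G);rows(G,goal([.4768,-.1705,.0605],y))
E
```

```text
[ 0.4843 -0.1137  0.0785] [ 0.4722 -0.2131  0.0785] yaw -6.917137065063355
[ 0.5322 -0.0287  0.08  ] [ 0.5012 -0.3018  0.08  ] yaw -6.486317029473757
legs mid [ 0.5164 -0.1665  0.0785]
-0.08726646259971647
4 travel [-0.8 10.8 28.1] ang [ 0.     -0.     -0.0032]
3 travel [ 0.   0.  26.5] ang [0. 0. 0.]
-0.12217304763960307
4 travel [-0.7 10.8 28.1] ang [ 0.     -0.      0.0056]
3 travel [-0.  -0.  26.5] ang [0. 0. 0.]
```

```bash
python3 -m jog '[{"travel":[-1,11,28],"angular":[0,0,0.005]},{"travel":[-1,11,28],"angular":[0,0,0.005]},{"travel":[-1,11,28],"angular":[0,0,0]},{"travel":[0,11,28],"angular":[0,0,0]},{"travel":[0,0,0],"angular":[0,0,0]}]' 24 50
python3 - <<'E'
from h import *
np.set_printoptions(precision=4,suppress=True)
s=bot.sense();p=bot.grab_frame("wrist");cv2.imwrite("pics/w2.png",p["frame"][:,:,::-1])
print(s["tool_pos"],s["gripper_width"])
for r in bot.tip_of(p,"handle_bar")[:2]:print(r["position"],r["confidence"],onz(p,r["position"],.08,s))
E
```

```text
clock: 3.85
tool_pos: [0.4769, -0.1702, 0.1358]
tool_rot: [0.745, 0.667, -0.001, -0.004]
wrist_force: [-1.3, 1.1, -0.1]
gripper_width: 0.278
grip_force: 0.0
[ 0.4769 -0.1702  0.1358] 0.2783714451490972
[287.8, 306.7] 0.67 [ 0.4705 -0.1742  0.08  ]
```

View pics/w2.png

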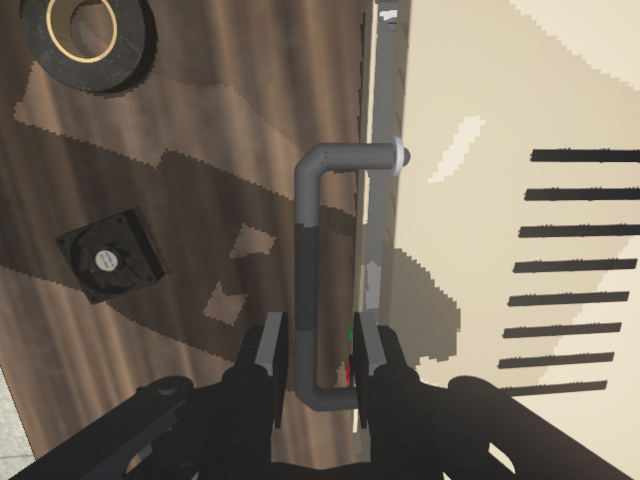

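The bar sits at column 306, a little left of the finger midline (319), so I shift about 5 mm toward tool −y, descend and grip.

```bash
python3 -m jog '[{"travel":[-1,-5,20],"angular":[0,0,0]},{"travel":[0,0,20],"angular":[0,0,0]},{"travel":[0,0,19],"angular":[0,0,0]},{"travel":[0,0,15],"angular":[0,0,0]},{"travel":[0,0,0],"angular":[0,0,0]}]' 24 60
python3 -m jog '[{"travel":[0,0,0],"angular":[0,0,0]},{"travel":[0,0,0],"angular":[0,0,0]},{"travel":[0,0,0],"angular":[0,0,0]},{"travel":[0,0,0],"angular":[0,0,0]}]' 0 60
```

```text
clock: 4.37
tool_pos: [0.4717, -0.1719, 0.0661]
tool_rot: [0.745, 0.667, -0.0, -0.001]
wrist_force: [-0.4, 0.1, -0.9]
gripper_width: 0.278
grip_force: 0.0
clock: 4.7
tool_pos: [0.4698, -0.172, 0.0675]
tool_rot: [0.745, 0.667, -0.002, -0.002]
wrist_force: [-14.0, -1.8, 0.6]
gripper_width: 0.06
grip_force: 53.9
```

```bash
python3 - <<'E'
from h import *
s=bot.sense();p=bot.grab_frame("wrist");q=bot.grab_frame("side")
a=p["frame"][:,:,::-1];b=cv2.resize(q["frame"][210:330,300:460,::-1],(640,480))
cv2.imwrite("pics/w3.png",cv2.resize(np.vstack([a,b]),(450,600)))
s=bot.sense();print(s["tool_pos"],s["gripper_width"],s["grip_force"],s["wrist_force"])
E
```

```text
[ 0.46976133 -0.17202162  0.06747639] 0.06259352555656794 53.89247506856918 [-15.19394023  -1.8203247   -0.91081342]
```

View pics/w3.png

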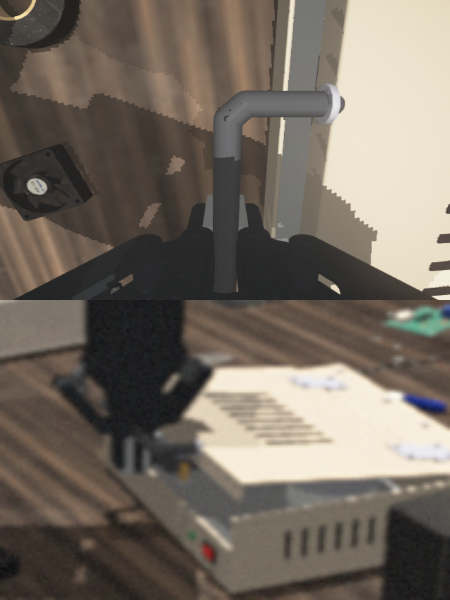

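The picture shows the cover already ajar by about 0.16 rad. The bar is therefore at z ≈ 0.114, which is what the first triangulation gave, and it now lies above the pads. I'll open, rise 28 mm and grip again.

```bash
python3 -m jog '[{"travel":[0,0,0],"angular":[0,0,0]},{"travel":[0,0,0],"angular":[0,0,0]},{"travel":[0,0,-9],"angular":[0,0,0]},{"travel":[0,0,-10],"angular":[0,0,0]},{"travel":[0,0,-10],"angular":[0,0,0]},{"travel":[0,0,0],"angular":[0,0,0]}]' 24 60
python3 -m jog '[{"travel":[0,0,0],"angular":[0,0,0]},{"travel":[0,0,0],"angular":[0,0,0]},{"travel":[0,0,0],"angular":[0,0,0]},{"travel":[0,0,0],"angular":[0,0,0]}]' 0 50
```

```text
clock: 5.3
tool_pos: [0.4736, -0.173, 0.0983]
tool_rot: [0.745, 0.667, 0.001, 0.003]
wrist_force: [0.5, 0.1, 0.6]
gripper_width: 0.279
grip_force: 0.0
clock: 5.63
tool_pos: [0.4696, -0.1722, 0.0947]
tool_rot: [0.745, 0.667, -0.002, -0.003]
wrist_force: [-12.8, -4.0, 2.5]
gripper_width: 0.088
grip_force: 48.7
```

```bash
python3 - <<'E'
from h import *
p=bot.grab_frame("wrist");q=bot.grab_frame("side")
a=p["frame"][240:,160:480,::-1];b=q["frame"][230:320,320:440,::-1]
cv2.imwrite("pics/w4.png",np.vstack([cv2.resize(a,(400,300)),cv2.resize(b,(400,300))]))
s=bot.sense();print(s["tool_pos"],s["gripper_width"],s["grip_force"],s["wrist_force"])
E
```

```text
[ 0.46962802 -0.17215896  0.09462327] 0.09230550152846306 48.665138483047485 [-11.56222701  -4.07204999   3.15727269]
```

View pics/w4.png

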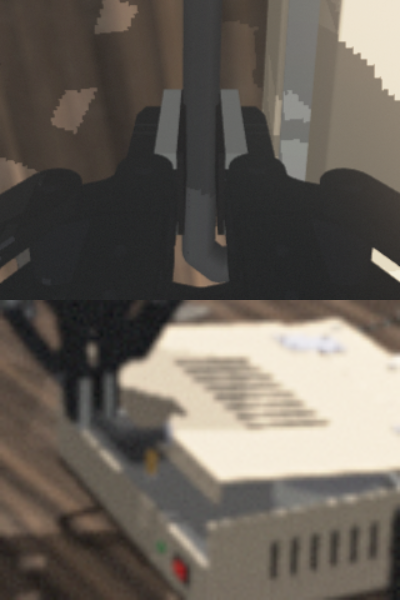

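Grasp is good: the bar lies between both pads (crop px (200,100)). Now I work out the arc rows.

```bash
cat > arc.py <<'E'
from h import *
def arc(W,th0,th1,p0,p1,n,r=.216,yaw=np.radians(-6.7)):
    x=np.array([np.cos(yaw),np.sin(yaw),0]);u=np.array([0,0,1.])
    g0=W[:3,3]-.019*W[:3,2];H=g0+r*(np.cos(th0)*x-np.sin(th0)*u);print("H",H)
    A=W.copy();A=goal(W[:3,3],yaw,p0)
    for i in range(1,n+1):
        f=i/n;th=th0+f*(th1-th0);p=p0+f*(p1-p0)
        G=goal([0,0,0],yaw,p);G[:3,3]=H+r*(-np.cos(th)*x+np.sin(th)*u)+.019*G[:3,2]
        D=np.linalg.inv(A)@G;t=np.round(D[:3,3]*1000);w=np.round(R.from_matrix(D[:3,:3]).as_rotvec(),3)
        print(i,t,w)
        S=np.eye(4);S[:3,:3]=R.from_rotvec(w).as_matrix();S[:3,3]=t/1000;A=A@S
    print(A[:3,3])
E
python3 - <<'E'
from arc import *
np.set_printoptions(precision=3,suppress=True)
s=bot.sense();arc(pose(s),.158,1.58,0,.6,24)
E
```

```text
H [ 0.682 -0.197  0.08 ]
1 [ -0.   3. -13.] [-0.025 -0.    -0.   ]
2 [ -0.   4. -12.] [-0.025 -0.     0.   ]
3 [ -0.   5. -12.] [-0.025  0.    -0.   ]
4 [ -0.   6. -11.] [-0.025 -0.    -0.   ]
5 [ -0.   7. -12.] [-0.025  0.    -0.   ]
6 [ -0.   7. -10.] [-0.025 -0.     0.   ]
7 [ -0.   9. -10.] [-0.025  0.    -0.   ]
8 [-0. 10. -9.] [-0.025 -0.    -0.   ]
9 [-0. 10. -8.] [-0.025  0.    -0.   ]
10 [-0. 11. -8.] [-0.025  0.    -0.   ]
11 [-0. 11. -7.] [-0.025 -0.    -0.   ]
12 [-0. 12. -5.] [-0.025 -0.     0.   ]
13 [-0. 12. -5.] [-0.025 -0.    -0.   ]
14 [-0. 13. -3.] [-0.025 -0.    -0.   ]
15 [-0. 13. -3.] [-0.025  0.     0.   ]
16 [-0. 13. -2.] [-0.025  0.    -0.   ]
17 [-0. 14. -0.] [-0.025  0.    -0.   ]
18 [-0. 13.  1.] [-0.025 -0.     0.   ]
19 [-0. 13.  1.] [-0.025 -0.     0.   ]
20 [-0. 13.  3.] [-0.025 -0.     0.   ]
21 [-0. 13.  4.] [-0.025 -0.    -0.   ]
22 [-0. 12.  5.] [-0.025  0.    -0.   ]
23 [-0. 12.  5.] [-0.025 -0.     0.   ]
24 [-0. 11.  7.] [-0.025 -0.     0.   ]
[ 0.694 -0.199  0.28 ]
```

```bash
python3 -m jog '[{"travel":[0,-2,0],"angular":[0,0,0]},{"travel":[0,3,-13],"angular":[-0.025,0,0]},{"travel":[0,4,-12],"angular":[-0.025,0,0]},{"travel":[0,5,-12],"angular":[-0.025,0,0]},{"travel":[0,6,-11],"angular":[-0.025,0,0]},{"travel":[0,7,-12],"angular":[-0.025,0,0]},{"travel":[0,7,-10],"angular":[-0.025,0,0]},{"travel":[0,9,-10],"angular":[-0.025,0,0]},{"travel":[0,10,-9],"angular":[-0.025,0,0]}]' 0 50
python3 - <<'E'
from h import *
s=bot.sense();W=pose(s);g=W[:3,3]-.019*W[:3,2];print(g,np.hypot(np.hypot(g[0]-.682,g[1]+.197),g[2]-.08),np.arctan2(g[2]-.08,np.hypot(g[0]-.682,g[1]+.197)))
p=bot.grab_frame("side");cv2.imwrite("pics/s5.png",cv2.resize(p["frame"][150:330,280:520,::-1],(600,450)))
E
```

```text
clock: 6.48
tool_pos: [0.5042, -0.1764, 0.1886]
tool_rot: [0.742, 0.664, 0.059, 0.066]
wrist_force: [-66.0, -4.4, 34.5]
gripper_width: 0.085
grip_force: 52.8
[ 0.50088105 -0.17602258  0.2072883 ] 0.2223655450866854 0.6094641193358109
```

View pics/s5.png

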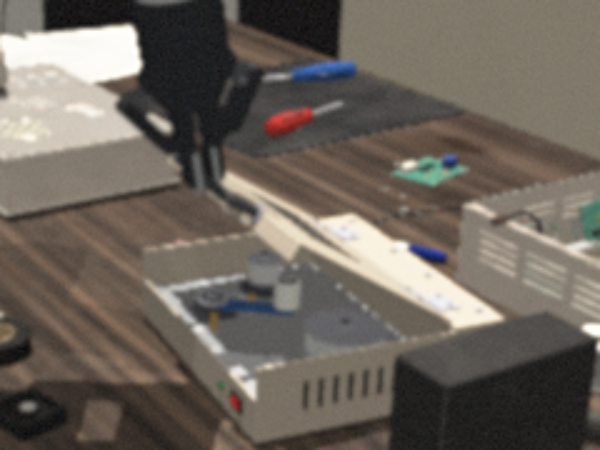

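The cover is rising, but the 74 N points outward, so my arc is cutting inside the true one. The bar sits nearer the tips, about 10 mm behind the TCP. I relieve that and recompute.

```bash
sed -i 's/yaw=np.radians(-6.7)):/yaw=np.radians(-6.7),d=.010):/; s/\.019\*/d*/g' arc.py
python3 -m jog '[{"travel":[0,-6,-4],"angular":[0,0,0]},{"travel":[0,0,0],"angular":[0,0,0]}]' 0 50
python3 - <<'E'
from arc import *
np.set_printoptions(precision=3,suppress=True)
s=bot.sense();W=pose(s);print(W);g=W[:3,3]-.01*W[:3,2];l=.7011-(g[0]*.9932-g[1]*.1167);th=np.arctan2(g[2]-.08,l);print(th,np.hypot(l,g[2]-.08))
arc(W,th,1.58,.2,.6,17)
E
```

```text
clock: 6.7
tool_pos: [0.5061, -0.177, 0.1932]
tool_rot: [0.742, 0.663, 0.066, 0.076]
wrist_force: [-6.5, -3.6, 4.8]
gripper_width: 0.091
grip_force: 51.9
[[ 0.113  0.974  0.199  0.506]
 [ 0.994 -0.11  -0.024 -0.177]
 [-0.002  0.2   -0.98   0.193]
 [ 0.     0.     0.     1.   ]]
0.6000564105887554 0.21780289775602163
H [ 0.681 -0.198  0.081]
1 [ 0.  9. -8.] [-0.024  0.    -0.   ]
2 [ 0. 10. -8.] [-0.023  0.    -0.   ]
3 [ 0. 11. -7.] [-0.024  0.    -0.   ]
4 [ 0. 11. -6.] [-0.023  0.     0.   ]
5 [ 0. 12. -5.] [-0.024  0.    -0.   ]
6 [ 0. 12. -4.] [-0.023  0.    -0.   ]
7 [ 0. 12. -3.] [-0.024  0.     0.   ]
8 [ 0. 13. -2.] [-0.023  0.    -0.   ]
9 [ 0. 12. -1.] [-0.024 -0.    -0.   ]
10 [ 0. 13. -1.] [-0.023 -0.    -0.   ]
11 [ 0. 13.  1.] [-0.024  0.    -0.   ]
12 [ 0. 12.  2.] [-0.023  0.     0.   ]
13 [ 0. 13.  3.] [-0.024  0.    -0.   ]
14 [ 0. 12.  4.] [-0.023  0.     0.   ]
15 [ 0. 11.  5.] [-0.024  0.     0.   ]
16 [ 0. 12.  5.] [-0.023  0.    -0.   ]
17 [ 0. 10.  7.] [-0.024 -0.     0.   ]
[ 0.688 -0.198  0.288]
```

Force is down to 8 N, so I continue in stages.

```bash
python3 -m jog '[{"travel":[0,9,-8],"angular":[-0.024,0,0]},{"travel":[0,10,-8],"angular":[-0.024,0,0]},{"travel":[0,11,-7],"angular":[-0.024,0,0]},{"travel":[0,11,-6],"angular":[-0.024,0,0]},{"travel":[0,12,-5],"angular":[-0.024,0,0]},{"travel":[0,12,-4],"angular":[-0.024,0,0]},{"travel":[0,0,0],"angular":[0,0,0]}]' 0 50
python3 - <<'E'
from arc import *
np.set_printoptions(precision=3,suppress=True)
s=bot.sense();W=pose(s);g=W[:3,3]-.01*W[:3,2];l=.7011-(g[0]*.9932-g[1]*.1167);th=np.arctan2(g[2]-.08,l);print(th,np.hypot(l,g[2]-.08))
arc(W,th,1.58,.344,.6,11)
E
```

```text
clock: 7.28
tool_pos: [0.5603, -0.1838, 0.2485]
tool_rot: [0.734, 0.656, 0.114, 0.131]
wrist_force: [-7.7, -5.5, 10.8]
gripper_width: 0.09
grip_force: 52.5
0.9524264900030909 0.2183743390677688
H [ 0.681 -0.198  0.082]
1 [ 0. 12. -3.] [-0.023 -0.     0.   ]
2 [ 0. 13. -2.] [-0.024  0.    -0.   ]
3 [ 0. 12. -1.] [-0.023 -0.     0.   ]
4 [ 0. 13. -0.] [-0.023  0.    -0.   ]
5 [ 0. 12.  1.] [-0.023  0.     0.   ]
6 [ 0. 13.  2.] [-0.024  0.    -0.   ]
7 [ 0. 12.  3.] [-0.023 -0.     0.   ]
8 [ 0. 12.  3.] [-0.023 -0.     0.   ]
9 [ 0. 11.  5.] [-0.023 -0.     0.   ]
10 [ 0. 11.  6.] [-0.024 -0.     0.   ]
11 [ 0. 11.  6.] [-0.023 -0.    -0.   ]
[ 0.689 -0.199  0.29 ]
```

```bash
python3 -m jog '[{"travel":[0,12,-3],"angular":[-0.023,0,0]},{"travel":[0,13,-2],"angular":[-0.023,0,0]},{"travel":[0,12,-1],"angular":[-0.023,0,0]},{"travel":[0,13,0],"angular":[-0.023,0,0]},{"travel":[0,12,1],"angular":[-0.023,0,0]},{"travel":[0,13,2],"angular":[-0.023,0,0]},{"travel":[0,12,3],"angular":[-0.023,0,0]},{"travel":[0,12,3],"angular":[-0.023,0,0]},{"travel":[0,11,5],"angular":[-0.023,0,0]},{"travel":[0,11,6],"angular":[-0.023,0,0]},{"travel":[0,0,0],"angular":[0,0,0]},{"travel":[0,0,0],"angular":[0,0,0]}]' 0 50
python3 - <<'E'
from arc import *
np.set_printoptions(precision=3,suppress=True)
s=bot.sense();W=pose(s);g=W[:3,3]-.01*W[:3,2];l=.7011-(g[0]*.9932-g[1]*.1167);th=np.arctan2(g[2]-.08,l);print(th,np.hypot(l,g[2]-.08),s["q"])
p=bot.grab_frame("side");cv2.imwrite("pics/s6.png",cv2.resize(p["frame"][120:330,280:520,::-1],(600,525)))
for r in bot.tip_of(p,"handle_bar")[:1]:print(r["position"],r["confidence"])
E
```

```text
clock: 8.28
tool_pos: [0.6765, -0.1974, 0.2878]
tool_rot: [0.715, 0.638, 0.188, 0.214]
wrist_force: [0.8, -10.2, 2.6]
gripper_width: 0.09
grip_force: 53.7
1.516995911196239 0.21647357289182037 [-0.534  0.4    1.224  0.265  0.995 -0.506]
[165.6, 431.7] 0.79
```

View pics/s6.png

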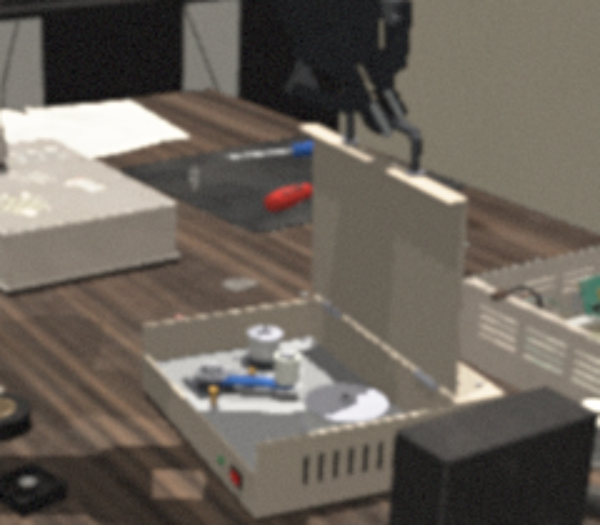

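The cover stands nearly upright, at an estimated 1.52 rad. I nudge it about 0.05 rad further, open, and retract along the tool axis.

```bash
python3 -m jog '[{"travel":[0,9,6],"angular":[0,0,0]},{"travel":[0,0,0],"angular":[0,0,0]},{"travel":[0,0,0],"angular":[0,0,0]}]' 0 50
python3 -m jog '[{"travel":[0,0,0],"angular":[0,0,0]},{"travel":[0,0,0],"angular":[0,0,0]},{"travel":[0,0,0],"angular":[0,0,0]},{"travel":[0,0,-20],"angular":[0,0,0]},{"travel":[0,0,-30],"angular":[0,0,0]},{"travel":[0,0,-30],"angular":[0,0,0]},{"travel":[0,0,0],"angular":[0,0,0]}]' 28 50
python3 - <<'E'
from arc import *
np.set_printoptions(precision=4,suppress=True)
a=bot.grab_frame("side");b=bot.grab_frame("top")
R2={}
for t in("handle_bar","hinge_line","roller","pivot"):
    r=[bot.tip_of(p,t) for p in(a,b)]
    print(t,[(x[0]["position"],round(x[0]["confidence"],2)) if x else None for x in r], tri(ray(a,r[0][0]["position"]),ray(b,r[1][0]["position"])) if r[0] and r[1] else "", onz(b,r[1][0]["position"],.064) if r[1] else "")
y=np.radians(-6.7);c,sn=np.cos(y),np.sin(y)
print("roller from hinge",.682-.086*c-.013*sn,-.197-.086*sn+.013*c)
print("pivot from hinge",.682-.145*c-.05*sn,-.197-.145*sn+.05*c)
E
```

```text
clock: 8.63
tool_pos: [0.6873, -0.1984, 0.2878]
tool_rot: [0.715, 0.638, 0.189, 0.214]
wrist_force: [2.2, -8.4, 3.4]
gripper_width: 0.086
grip_force: 54.3
clock: 9.22
tool_pos: [0.6425, -0.1913, 0.3597]
tool_rot: [0.714, 0.639, 0.19, 0.215]
wrist_force: [0.5, -0.9, 0.9]
gripper_width: 0.327
grip_force: 0.0
handle_bar [([166.4, 436.9], 0.79), ([158.4, 395.1], 0.94)] (array([ 0.6854, -0.1862,  0.297 ]), np.float64(0.003643898758850625)) [ 0.7613 -0.2258  0.064 ]
hinge_line [([253.8, 431.4], 0.81), ([179.6, 384.9], 0.77)] (array([ 0.6888, -0.1886,  0.0893]), np.float64(0.008032464541016016)) [ 0.6993 -0.1944  0.064 ]
roller [([267.6, 396.0], 0.88), None]  
pivot [([265.5, 364.6], 0.63), ([231.2, 360.2], 0.69)] (array([ 0.5488, -0.1186,  0.0609]), np.float64(0.006376152756953488)) [ 0.5512 -0.1197  0.064 ]
roller from hinge 0.5981040437219817 -0.17405509816545706
pivot from hinge 0.5438237926718863 -0.13042421064367238
```

Cover is released and upright: the handle triangulates right above the hinge at z 0.297. Next a look pose over the bay.

```bash
python3 - <<'E'
from h import *
s=bot.sense();y=np.radians(-6.7);A=pose(s);G=goal([.57,-.175,.22],y);M=goal([.56,-.175,.33],y)
rows(A,M);rows(M,G)
E
```

```text
5 travel [  1.4 -17.7  -1.5] ang [ 0.1146 -0.0004  0.001 ]
3 travel [ 0.4  3.3 36.7] ang [ 0.  0. -0.]
```

```bash
python3 -m jog '[{"travel":[1.4,-17.7,-1.5],"angular":[0.1146,0,0]},{"travel":[1.4,-17.7,-1.5],"angular":[0.1146,0,0]},{"travel":[1.4,-17.7,-1.5],"angular":[0.1146,0,0]},{"travel":[1.4,-17.7,-1.5],"angular":[0.1146,0,0]},{"travel":[1.4,-17.7,-1.5],"angular":[0.1146,0,0]},{"travel":[0,3,36],"angular":[0,0,0]},{"travel":[0,3,36],"angular":[0,0,0]},{"travel":[0,3,36],"angular":[0,0,0]},{"travel":[0,0,0],"angular":[0,0,0]},{"travel":[0,0,0],"angular":[0,0,0]}]' 44 50
python3 - <<'E'
from arc import *
np.set_printoptions(precision=4,suppress=True)
s=bot.sense();p=bot.grab_frame("wrist");cv2.imwrite("pics/w7.png",p["frame"][:,:,::-1])
print(pose(s))
for t,z in(("roller",.063),("pivot",.064)):
    for r in bot.tip_of(p,t)[:2]:print(t,r["position"],r["confidence"],onz(p,r["position"],z,s))
for r in bot.regions_of(p,"roller")[:1]:print(r["extent"])
E
```

```text
clock: 10.55
tool_pos: [0.5688, -0.1761, 0.2219]
tool_rot: [0.746, 0.666, -0.0, -0.001]
wrist_force: [-0.7, 0.2, 0.7]
gripper_width: 0.517
grip_force: 0.0
[[ 0.1117  0.9937 -0.0016  0.5688]
 [ 0.9937 -0.1117  0.0014 -0.1761]
 [ 0.0012 -0.0018 -1.      0.2219]
 [ 0.      0.      0.      1.    ]]
roller [212.8, 365.0] 0.66 [ 0.6028 -0.1684  0.063 ]
pivot [157.2, 279.8] 0.69 [ 0.5477 -0.1228  0.064 ]
[261.7, 136.2, 382.7, 230.4]
```

View pics/w7.png

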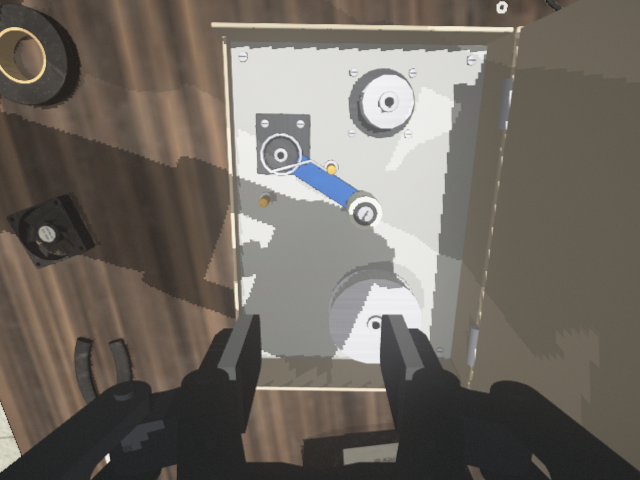

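The bay picture shows the roller at px (366,211), pivot (280,155), with the big pulley at (376,320) clear of the finger tracks. Moving above the roller.

```bash
python3 -m jog '[{"travel":[4,11,32],"angular":[0,0,0]},{"travel":[4,11,32],"angular":[0,0,0]},{"travel":[4,10,30],"angular":[0,0,0]},{"travel":[0,0,0],"angular":[0,0,0]},{"travel":[0,0,0],"angular":[0,0,0]}]' 44 50
python3 - <<'E'
from arc import *
np.set_printoptions(precision=4,suppress=True)
s=bot.sense();p=bot.grab_frame("wrist");cv2.imwrite("pics/w8.png",p["frame"][:,:,::-1])
W=pose(s);print(W[:3,3])
for r in bot.tip_of(p,"roller")[:2]:
    X=onz(p,r["position"],.063,s);print(r["position"],r["confidence"],X,"tool mm",1000*W[:3,:3].T@(X-W[:3,3]))
E
```

```text
clock: 11.17
tool_pos: [0.6024, -0.1679, 0.1291]
tool_rot: [0.745, 0.667, 0.0, 0.0]
wrist_force: [-0.2, -0.5, 1.8]
gripper_width: 0.514
grip_force: 0.0
[ 0.6024 -0.1679  0.1291]
[267.9, 316.4] 0.56 [ 0.6018 -0.1658  0.063 ] tool mm [ 1.9954 -0.7997 66.1029]
```

View pics/w8.png

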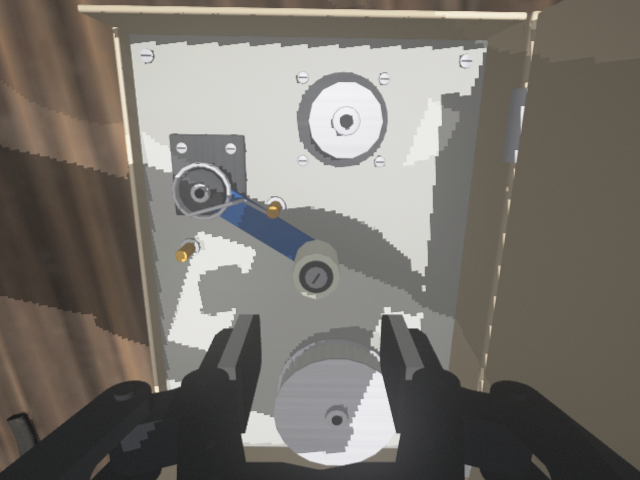

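Roller is centred between the open fingers (px (316,272)). Descend and grip.

```bash
python3 -m jog '[{"travel":[2,-1,25],"angular":[0,0,0]},{"travel":[0,0,25],"angular":[0,0,0]},{"travel":[0,0,15],"angular":[0,0,0]},{"travel":[0,0,8],"angular":[0,0,0]},{"travel":[0,0,2],"angular":[0,0,0]},{"travel":[0,0,0],"angular":[0,0,0]}]' 44 60
python3 -m jog '[{"travel":[0,0,0],"angular":[0,0,0]},{"travel":[0,0,0],"angular":[0,0,0]},{"travel":[0,0,0],"angular":[0,0,0]},{"travel":[0,0,0],"angular":[0,0,0]},{"travel":[0,0,0],"angular":[0,0,0]}]' 0 60
python3 - <<'E'
from h import *
s=bot.sense();W=pose(s)
y=np.radians(-6.7);U=np.array([[np.cos(y),-np.sin(y)],[np.sin(y),np.cos(y)]])
# rows along arc in tool axes (tool y=unit x, tool x=unit y)
a0=np.arctan2(-37,59);acc=np.zeros(2);n=14
for i in range(1,n+1):
    a=a0-1.12*i/n;p=.0697*np.array([np.cos(a)-np.cos(a0),np.sin(a)-np.sin(a0)])*1000
    t=np.round(p-acc);acc+=t;print(i,"tool x",t[1],"y",t[0])
E
```

```text
clock: 11.77
tool_pos: [0.602, -0.1663, 0.055]
tool_rot: [0.746, 0.666, 0.001, 0.001]
wrist_force: [0.7, -0.3, 0.5]
gripper_width: 0.519
grip_force: 0.0
clock: 12.18
tool_pos: [0.6008, -0.166, 0.0554]
tool_rot: [0.746, 0.666, -0.0, 0.0]
wrist_force: [-9.1, 0.3, 8.4]
gripper_width: 0.241
grip_force: 58.3
1 tool x -5.0 y -3.0
2 tool x -4.0 y -4.0
3 tool x -4.0 y -3.0
4 tool x -4.0 y -5.0
5 tool x -3.0 y -4.0
6 tool x -3.0 y -5.0
7 tool x -3.0 y -5.0
8 tool x -2.0 y -5.0
9 tool x -2.0 y -5.0
10 tool x -1.0 y -5.0
11 tool x -1.0 y -6.0
12 tool x -1.0 y -6.0
13 tool x 0.0 y -5.0
14 tool x 1.0 y -6.0
```

```bash
python3 -m jog '[{"travel":[-5,-3,0],"angular":[0,0,0]},{"travel":[-4,-4,0],"angular":[0,0,0]},{"travel":[-4,-3,0],"angular":[0,0,0]},{"travel":[-4,-5,0],"angular":[0,0,0]},{"travel":[-3,-4,0],"angular":[0,0,0]},{"travel":[-3,-5,0],"angular":[0,0,0]},{"travel":[-3,-5,0],"angular":[0,0,0]},{"travel":[-2,-5,0],"angular":[0,0,0]},{"travel":[-2,-5,0],"angular":[0,0,0]},{"travel":[-1,-5,0],"angular":[0,0,0]},{"travel":[0,0,0],"angular":[0,0,0]}]' 0 60
python3 - <<'E'
from h import *
s=bot.sense();d=s["tool_pos"][:2]-np.array([.5475,-.1215]);y=np.radians(-6.7)
print(np.hypot(*d),np.arctan2(d[1],d[0])-y)
E
```

```text
clock: 13.1
tool_pos: [0.5558, -0.1914, 0.0556]
tool_rot: [0.746, 0.666, 0.002, 0.003]
wrist_force: [5.3, 6.0, 4.9]
gripper_width: 0.24
grip_force: 58.5
0.07039075491384839 -1.3362157235746763
```

```bash
python3 -m jog '[{"travel":[-1,-6,0],"angular":[0,0,0]},{"travel":[-1,-6,0],"angular":[0,0,0]},{"travel":[0,-5,0],"angular":[0,0,0]},{"travel":[0,-5,0],"angular":[0,0,0]},{"travel":[0,0,0],"angular":[0,0,0]},{"travel":[0,0,0],"angular":[0,0,0]}]' 0 60
python3 -m jog '[{"travel":[0,-3,0],"angular":[0,0,0]},{"travel":[0,0,0],"angular":[0,0,0]},{"travel":[0,0,0],"angular":[0,0,0]}]' 0 60
python3 - <<'E'
from h import *
s=bot.sense();d=s["tool_pos"][:2]-np.array([.5475,-.1215]);y=np.radians(-6.7)
print(np.hypot(*d),np.arctan2(d[1],d[0])-y)
E
```

```text
clock: 13.6
tool_pos: [0.5348, -0.1911, 0.0557]
tool_rot: [0.746, 0.666, 0.003, 0.003]
wrist_force: [8.4, 5.0, 3.6]
gripper_width: 0.237
grip_force: 58.6
clock: 13.85
tool_pos: [0.5321, -0.1907, 0.0556]
tool_rot: [0.746, 0.666, 0.003, 0.004]
wrist_force: [9.1, 5.5, 2.4]
gripper_width: 0.241
grip_force: 58.6
0.07086020085432354 -1.673444566686941
```

```bash
for i in 1; do python3 -m jog '[{"travel":[1,-3,0],"angular":[0,0,0]},{"travel":[0,0,0],"angular":[0,0,0]},{"travel":[0,0,0],"angular":[0,0,0]}]' 0 60; python3 -m jog '[{"travel":[0,-3,0],"angular":[0,0,0]},{"travel":[0,0,0],"angular":[0,0,0]},{"travel":[0,0,0],"angular":[0,0,0]}]' 0 60; done
```

```text
clock: 14.1
tool_pos: [0.5307, -0.1903, 0.0558]
tool_rot: [0.746, 0.666, 0.004, 0.006]
wrist_force: [15.7, 3.3, -0.8]
gripper_width: 0.247
grip_force: 59.1
clock: 14.35
tool_pos: [0.5302, -0.1902, 0.0561]
tool_rot: [0.746, 0.666, 0.005, 0.008]
wrist_force: [26.7, 4.9, -5.6]
gripper_width: 0.245
grip_force: 59.3
```

The stop is reached: a 3 mm command moved the tool 0.5 mm and the force rose to 27 N. One check picture, then hand in.

```bash
python3 -m jog '[{"travel":[0,0,0],"angular":[0,0,0]},{"travel":[0,0,0],"angular":[0,0,0]},{"travel":[0,0,0],"angular":[0,0,0]}]' 0 60
python3 - <<'E'
from h import *
p=bot.grab_frame("wrist");q=bot.grab_frame("side")
cv2.imwrite("pics/f9.png",np.hstack([cv2.resize(p["frame"],(400,300)),cv2.resize(q["frame"][120:330,280:560],(400,300))])[:,:,::-1])
E
```

```text
clock: 14.6
tool_pos: [0.5302, -0.1902, 0.0561]
tool_rot: [0.746, 0.666, 0.005, 0.008]
wrist_force: [27.8, 4.0, -7.1]
gripper_width: 0.244
grip_force: 59.3
```

View pics/f9.png

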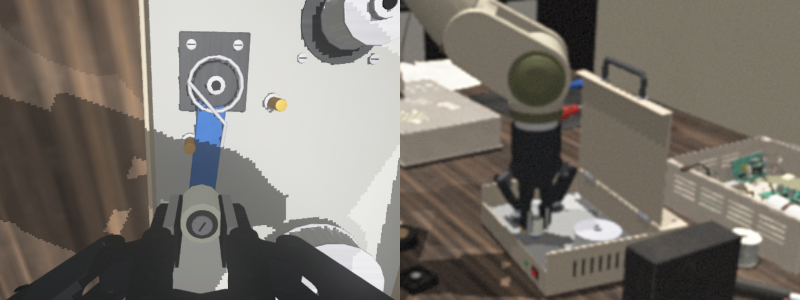

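The roller is held between the pads (px (203,222)), the arm is against the brass stop peg (188,146), and the cover stands upright by itself.

```bash
python3 -c "
from station import bot
print(bot.finish_job())"
```

```text
the job is handed in; nothing more can be done
None
```

The job is handed in at about 15 s: the cover stands upright on its own, and the gripper still holds the roller with the tensioner arm against its stop; on the way, the wrist force reached about 75 N during the lift (limit 120 N).

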